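# Feed the spent cells into the collection bottle

## Robot

A 6-joint arm with a two-finger parallel gripper is mounted at the origin on a cart in front of the work surface, level with it; the furniture and walls round the work are solid. World frame = base frame: x ahead of the robot, y to its left, z up, the work surface at z = 0. Lengths are in mm, angles in rad, forces in N, time in s.
With the tool pointing down it reaches from about 350 to 975 mm from the base axis. Payload 7.1 kg.
Tool frame: the origin (TCP) lies on the front face of the gripper's body, between the roots of the fingers; the fingertips stand 80 mm ahead of it and the grasp point (between the pads) lies 61 mm ahead of it (env.tips_ahead is the distance from the TCP to the fingertips, in mm); z points along the fingers, y is the direction in which the jaws open and shut (so a half turn about z gives the same grasp; the last joint's range is limited). The gripper opens to 88 mm and grips with 3 to 60 N. Pads are 20 mm wide; open, the fingers measure 115 mm over their backs; the gripper's body (75 mm by 178 mm) begins 61 mm behind the grasp point.
Start: joints at [-1.233, 0.423, 1.63, -0, 1.089, -0.019], TCP at [218.315, -585.614, 302.675] pointing down, gripper open.
Joint ranges: [-3, 3], [-0.9, 2.11], [0.09, 2.58], [-1.31, 4.45], [0.11, 2.69], [-2.54, 2.54]. Speed limits (rad/s): [2.39, 2.39, 3.01, 3.14, 3.14, 3.14].

## Interface

Orientations are given as a unit quaternion [x, y, z, w].
In Python, from station import env, set_gripper, viewer, workorder gives the robot as it stands. Calls block until the motion is done:
- env.reach(position, orientation): joint-space move of the TCP to a pose.
- env.move_l(position, rot=None, rate=150, f_stop=None): straight line of the TCP; rot=None keeps the orientation; rate is the mean speed in mm/s. With f_stop (N) it stops when the force on the tool has changed by that much, and returns True; else False.
- env.move_joints(angles): joint-space move.
- set_gripper(opening): finger opening in mm; the grip force is fixed at half the most; returns when the fingers have stopped.
- env.hold(seconds).
- env.ik(position, orientation): joint angles nearest the present ones, or None.
- env.read_state(): the state.
- viewer.camera(name): name is "scene" or "top" or "wrist"; returns the picture (384x512x3 uint8, blue, green, red); there is no depth.
- viewer.camera_params(name): a dict with "fx", "fy", "cx", "cy" (pixels), "pose" (4x4, takes a point from camera to world coordinates); the wrist camera has in their place "tool_from_camera" (4x4, takes a point from camera to tool coordinates, whose origin is the TCP and whose axes are the flange's). Camera axes: x right, y up, looking along -z (the intrinsics and any distortion apply to the point x, -y, -z); pixel columns grow to the right and rows downward; lengths in mm; the calibration is good to about 2 mm. A picture is of the moment at which its call begins: read the wrist's pose just before it. camera_params takes no time and is no camera call.
A pose or a line that the arm cannot do raises env.IKError and nothing moves.
- workorder.sign_off(): hands the job in, once; it reports no verdict.
The state is a dict: "time_s": time; "qpos": joint angles; "dq": joint speeds; "tau": joint torques, N m; "tool_pos": TCP position; "orientation": TCP orientation; "force": force on the tool from outside, world axes, zero at the start; "wrist_torque": the same for the moment, N m; "width": finger opening in mm.
Only numpy, scipy, OpenCV 4.12 (cv2) and the standard library are available. Lean on these libraries where they do the work, as an engineer would, in place of code of your own. Each camera call takes 0.05 s, during which the arm holds its last target.

## Task

Take the three spent cells (red sleeves) out of the sloping holder and feed them one at a time through the narrow neck of the collection bottle, so that all three lie down inside it and the bottle stays standing where it is. Leave the two good cells (green sleeves) in their wells and do not shift or knock over anything else on the worktop.

Things in the scene. Friction and masses are not known exactly. Their poses are not given: they have to be found in the camera images.
- spent_a_mid (a point): AA-size round cell, 14.5 mm diameter, 50 mm long, red sleeve, steel ends. The point is the middle of the cell on its axis; local z runs along the axis to the upper end (small nub). It starts in any of the holder's five wells, leaning 30 degrees, its upper 34 mm clear of the sloping face. Spent: belongs in the bottle. 24 g.
- spent_b_mid (a point): AA-size round cell, 14.5 mm diameter, 50 mm long, red sleeve, steel ends. The point is the middle of the cell on its axis; local z runs along the axis to the upper end (small nub). It starts in any of the holder's five wells, leaning 30 degrees, its upper 34 mm clear of the sloping face. Spent: belongs in the bottle. 24 g.
- spent_c_mid (a point): AA-size round cell, 14.5 mm diameter, 50 mm long, red sleeve, steel ends. The point is the middle of the cell on its axis; local z runs along the axis to the upper end (small nub). It starts in any of the holder's five wells, leaning 30 degrees, its upper 34 mm clear of the sloping face. Spent: belongs in the bottle. 24 g.
- good_a_mid (a point): AA-size round cell, 14.5 mm diameter, 50 mm long, green sleeve, steel ends. The point is the middle of the cell on its axis; local z runs along the axis to the upper end (small nub). It starts in any of the holder's five wells, leaning 30 degrees, its upper 34 mm clear of the sloping face. Good: stays in its well.
- good_b_mid (a point): AA-size round cell, 14.5 mm diameter, 50 mm long, green sleeve, steel ends. The point is the middle of the cell on its axis; local z runs along the axis to the upper end (small nub). It starts in any of the holder's five wells, leaning 30 degrees, its upper 34 mm clear of the sloping face. Good: stays in its well.
- bottle_mouth (a point): Clear bottle with yellow rings, about 0.9 kg, standing loose: 150 mm tall, body 96 mm wide, shoulder 90 to 120 mm up, then an upright neck 30 mm long, 26 mm wide inside, 33 mm outside (a yellow ring 42 mm wide sits 20 to 26 mm below the rim). Inner floor 144 mm below the rim. The point: centre of the mouth, level with the rim; z up.
- holder_face (a point): Grey and black sloping holder, fixed, 90 x 206 mm. Five wells, 16 mm wide and deep, in a row 34 mm apart, square to a face 46 x 196 mm that slopes 30 degrees, so cells lean 30 degrees from upright to its front, roughly towards the robot. The point: centre of that face (mouth of the middle well), 75 mm up; local y along the row, -x to the front, z up.
- small_can_mid (a point): Bystander: small pale can with a red screw cap, 76 x 64 mm, 121 mm tall, standing loose. The point is on its axis at 60 mm height. It stands on the other side of the worktop from the bottle; which of them is left and which is right varies.
- jar_blue_mid (a point): Bystander: blue sample jar with a white lid, 48 mm wide, 66 mm tall, loose, close to the right-hand end of the holder. The point is on its axis, 33 mm up.
- jar_white_mid (a point): Bystander: white sample jar, 48 mm wide, 66 mm tall, loose, on the right of the worktop. The point is on its axis, 33 mm up.
- jar_yellow_mid (a point): Bystander: yellow sample jar with a white lid, 48 mm wide, 66 mm tall, loose, close to the left-hand end of the holder. The point is on its axis, 33 mm up.
- tape_measure: Bystander: blue tape measure, 36 x 74 x 63 mm, loose, near the front edge. Origin at the centre of its underside.
- label_roll: Bystander: roll of blank labels, 69 mm wide, 50 mm tall, loose, near the front edge. Origin at the centre of its underside.
- masking_tape: Bystander: roll of masking tape lying flat, 96 mm wide, 25 mm tall, loose, front left corner. Origin at the centre of its underside.

How it is judged (in metres and radians):
On the way, in this order (a step that is already met when the one before it is completed fails the run):
1. one red cell is down inside the bottle (((z of spent_a_mid in the frame of bottle_mouth between -0.15 and -0.05 m and horizontal distance between spent_a_mid and bottle_mouth below 0.05 m) or (z of spent_b_mid in the frame of bottle_mouth between -0.15 and -0.05 m and horizontal distance between spent_b_mid and bottle_mouth below 0.05 m) or (z of spent_c_mid in the frame of bottle_mouth between -0.15 and -0.05 m and horizontal distance between spent_c_mid and bottle_mouth below 0.05 m))), for 0.2 s.
2. two red cells are down inside the bottle ((((z of spent_a_mid in the frame of bottle_mouth between -0.15 and -0.05 m and horizontal distance between spent_a_mid and bottle_mouth below 0.05 m) and (z of spent_b_mid in the frame of bottle_mouth between -0.15 and -0.05 m and horizontal distance between spent_b_mid and bottle_mouth below 0.05 m)) or ((z of spent_a_mid in the frame of bottle_mouth between -0.15 and -0.05 m and horizontal distance between spent_a_mid and bottle_mouth below 0.05 m) and (z of spent_c_mid in the frame of bottle_mouth between -0.15 and -0.05 m and horizontal distance between spent_c_mid and bottle_mouth below 0.05 m)) or ((z of spent_b_mid in the frame of bottle_mouth between -0.15 and -0.05 m and horizontal distance between spent_b_mid and bottle_mouth below 0.05 m) and (z of spent_c_mid in the frame of bottle_mouth between -0.15 and -0.05 m and horizontal distance between spent_c_mid and bottle_mouth below 0.05 m)))), for 0.2 s.
3. all three red cells are down inside the bottle (z of spent_a_mid in the frame of bottle_mouth between -0.15 and -0.05 m and horizontal distance between each of spent_a_mid, spent_b_mid, spent_c_mid and bottle_mouth below 0.05 m and z of spent_b_mid in the frame of bottle_mouth between -0.15 and -0.05 m and z of spent_c_mid in the frame of bottle_mouth between -0.15 and -0.05 m), for 0.2 s.
At the end, for the whole second after the job is handed in: All red cells rest in the bottle, middles 50 to 150 mm below its rim and within 50 mm of its axis; bottle upright within 0.1 rad, its mouth within 40 mm of its start; green cells within 8 mm and bystanders within 25 mm of theirs (all of step 3 and angle between bottle_mouth's own z axis and vertical below 0.1 rad and distance of bottle_mouth from where it was at the start of the episode below 0.04 m and linear speed of each of spent_a, spent_b, spent_c below 0.05 m/s and distance of each of good_a_mid, good_b_mid from where it was at the start of the episode below 0.008 m and distance of each of small_can_mid, jar_blue_mid, jar_white_mid, jar_yellow_mid, tape_measure, label_roll, masking_tape from where it was at the start of the episode below 0.025 m); the robot touches nothing.
It fails at once if the bottle is tipped by more than 0.25 rad (angle between bottle_mouth's own z axis and vertical above 0.25 rad).
It fails at once if a green cell is pulled or knocked out of place by more than 15 mm (distance of any of good_a_mid, good_b_mid from where it was at the start of the episode above 0.015 m).
It fails at once if a bystander is shoved or knocked over (moved more than 30 mm) (distance of any of small_can_mid, jar_blue_mid, jar_white_mid, jar_yellow_mid, tape_measure, label_roll, masking_tape from where it was at the start of the episode above 0.03 m).
It also fails if it takes over 64 s, if anything falls off the work surface, if the arm or the gripper's body presses on something with over 40 N, if the wrist force passes 120 N, or if a joint passes its speed limit or range.

## Working session

There is one attempt and no reset: what is moved stays moved. The work goes in short steps, each a Python script; the robot and the scene stay as the last script left them, time stands still between calls to the robot, and variables do not carry over. Pictures are saved under pics/ and viewed, and the job is handed in when it is done.

```bash
ls -la; mkdir -p pics
python3 - <<'E'
from station import env, set_gripper, viewer, workorder
import cv2, numpy as np
np.set_printoptions(precision=4,suppress=True)
for n in ("scene","top","wrist"):
    im=viewer.camera(n); cv2.imwrite(f"pics/{n}0.png",im)
    print(n,viewer.camera_params(n))
s=env.read_state(); print(s)
E
```

```text
total 12
drwxr-xr-x  3 agent agent 4096 Dec  7 05:25 .
drwxr-xr-x 23 root  root  4096 Dec  7 05:25 ..
drwxr-xr-x  2 agent agent 4096 Dec  7 05:25 pics
scene {'fx': 454.4037595174129, 'fy': 454.4037595174129, 'cx': 250.62869219263183, 'cy': 190.81699445924548, 'pose': array([[    0.9533,    -0.1914,     0.2336,   902.3128],
       [    0.3015,     0.5626,    -0.7698, -1183.1578],
       [    0.0159,     0.8043,     0.5941,  1028.1532],
       [    0.    ,     0.    ,     0.    ,     1.    ]])}
top {'fx': 495.4735534135782, 'fy': 495.4735534135782, 'cx': 256.521702229563, 'cy': 189.9148083497793, 'pose': array([[  -0.0138,    0.9977,   -0.0659,  451.9649],
       [  -0.9999,   -0.0137,    0.0027,  -16.4049],
       [   0.0018,    0.0659,    0.9978, 1667.3652],
       [   0.    ,    0.    ,    0.    ,    1.    ]])}
wrist {'fx': 286.8897074197326, 'fy': 286.8897074197326, 'cx': 255.09681843268123, 'cy': 189.43016827605365, 'tool_from_camera': array([[  0.0011,   0.9608,   0.2772,  75.8138],
       [  1.    ,  -0.0007,  -0.0016,  -0.4288],
       [ -0.0013,   0.2772,  -0.9608, -82.2881],
       [  0.    ,   0.    ,   0.    ,   1.    ]])}
{'time_s': 0.15, 'qpos': array([-1.233 ,  0.4237,  1.6305, -0.    ,  1.0886, -0.019 ]), 'dq': array([-0.0005, -0.0031, -0.0014, -0.0009, -0.0001,  0.0005]), 'tau': array([  0.0011, -54.4984, -27.3919,   0.0644,   0.0204,  -0.0001]), 'tool_pos': array([ 218.2183, -585.3094,  302.0855]), 'orientation': array([ 0.9841,  0.1775, -0.0001, -0.0006]), 'force': array([-0.6032,  0.0675, -0.01  ]), 'wrist_torque': array([-0.0164,  0.0443, -0.0255]), 'width': 87.94760011326257}
```

View pics/scene0.png

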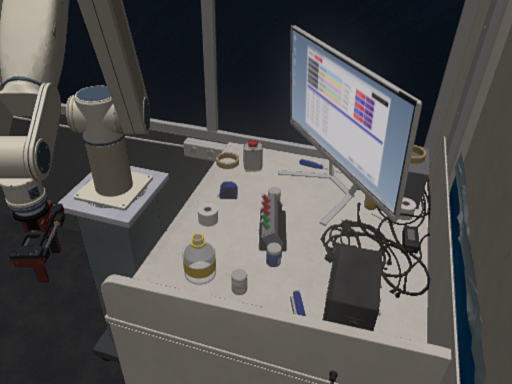

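View pics/top0.png

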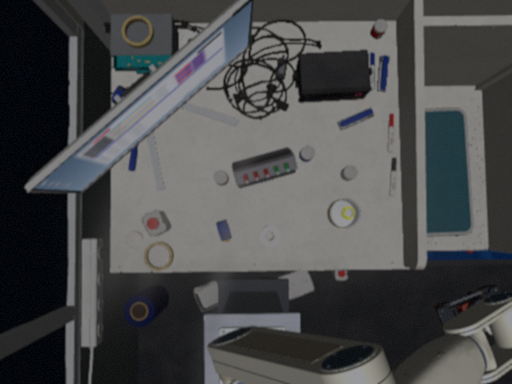

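View pics/wrist0.png

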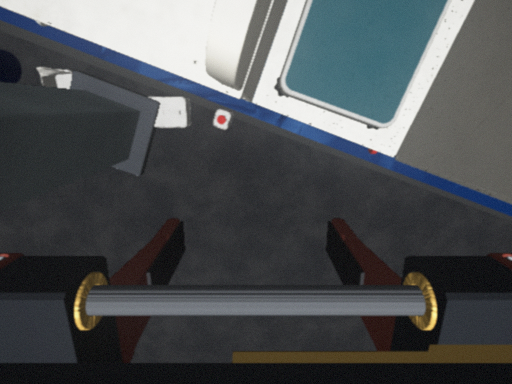

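Run:
```python
import cv2
a=cv2.imread('pics/top0.png'); cv2.imwrite('pics/topz.png',cv2.resize(a[135:240,200:370],None,fx=4.7,fy=4.7,interpolation=cv2.INTER_CUBIC))
a=cv2.imread('pics/scene0.png'); cv2.imwrite('pics/scenez.png',cv2.resize(a[180:295,170:300],None,fx=5,fy=5,interpolation=cv2.INTER_CUBIC))
```

```text
(no output)
```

View pics/topz.png

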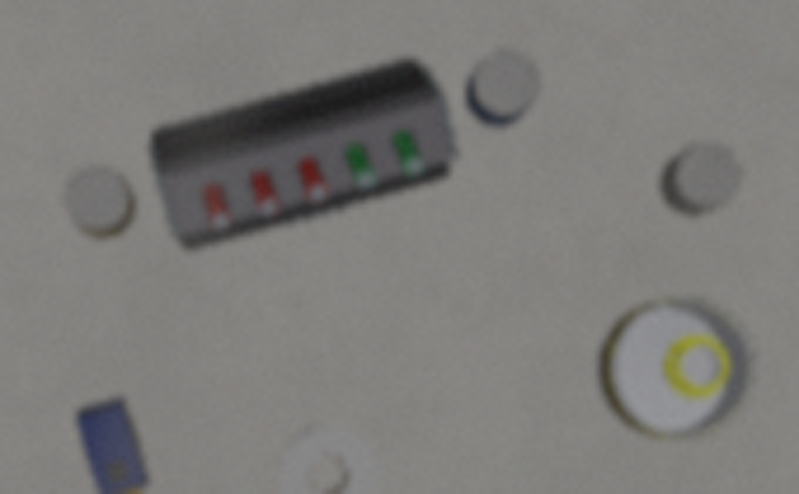

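View pics/scenez.png

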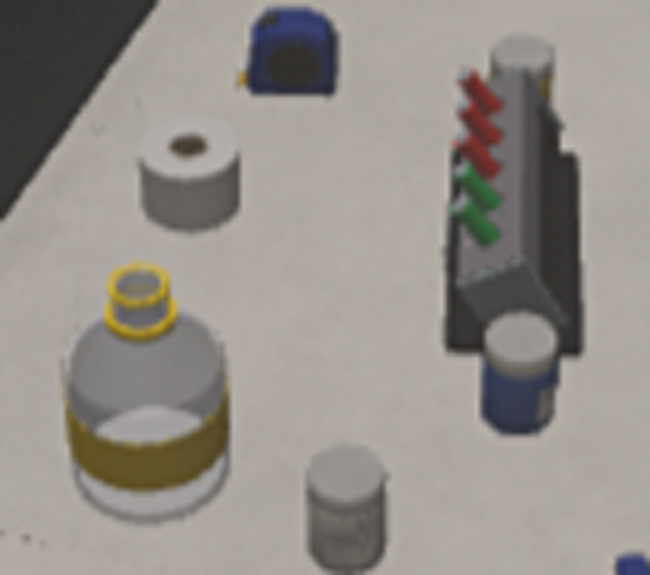

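```bash
cat > h.py <<'E'
import cv2, numpy as np
from scipy.spatial.transform import Rotation as R
np.set_printoptions(precision=3,suppress=True)
def load(n):
    import os
    return cv2.imread(f"pics/{n}.png")
def mask(im,col):
    h=cv2.cvtColor(im,cv2.COLOR_BGR2HSV); H,S,V=cv2.split(h)
    if col=='red': m=((H<8)|(H>172))&(S>110)&(V>40)
    if col=='green': m=(H>45)&(H<80)&(S>90)&(V>30)
    if col=='yellow': m=(H>22)&(H<34)&(S>110)&(V>60)
    return m.astype(np.uint8)*255
def blobs(m,amin=8):
    n,l,st,c=cv2.connectedComponentsWithStats(m)
    return [(st[i,4],c[i],st[i,:4]) for i in range(1,n) if st[i,4]>=amin]
def ray(p,T,uv):
    d=np.array([(uv[0]-p['cx'])/p['fx'],-(uv[1]-p['cy'])/p['fy'],-1.])
    return T[:3,3],T[:3,:3]@d
def onz(p,T,uv,z):
    o,d=ray(p,T,uv); return o+d*(z-o[2])/d[2]
def proj(p,T,X):
    c=T[:3,:3].T@(np.asarray(X)-T[:3,3]); return np.array([p['cx']+p['fx']*c[0]/-c[2],p['cy']-p['fy']*c[1]/-c[2]])
def tri(o1,d1,o2,d2):
    d1=d1/np.linalg.norm(d1);d2=d2/np.linalg.norm(d2)
    s=np.linalg.lstsq(np.c_[d1,-d2],o2-o1,rcond=None)[0]
    a=o1+s[0]*d1;b=o2+s[1]*d2
    return (a+b)/2,np.linalg.norm(a-b)
def toolT(s):
    T=np.eye(4);T[:3,:3]=R.from_quat(s['orientation']).as_matrix();T[:3,3]=s['tool_pos'];return T
E
python3 - <<'E'
from h import *
from station import viewer
for n in ('top','scene'):
    p=viewer.camera_params(n);T=p['pose'];im=load(n+'0')
    x0,y0,x1,y1=(220,130,380,240) if n=='top' else (170,180,300,300)
    for c in ('red','green','yellow'):
        m=mask(im,c);k=np.zeros_like(m);k[y0:y1,x0:x1]=m[y0:y1,x0:x1]
        for a,cc,b in blobs(k):
            print(n,c,a,cc,b,onz(p,T,cc,90),onz(p,T,cc,150))
E
```

```text
top red 16 [265.562 171.312] [264 169   4   6] [615.3   -50.449  90.   ] [609.087 -49.154 150.   ]
top red 16 [255.5 174. ] [254 172   4   5] [607.107 -18.148  90.   ] [601.206 -18.082 150.   ]
top green 16 [285.688 165.625] [284 163   4   6] [ 632.71  -115.144   90.   ] [ 625.835 -111.388  150.   ]
top green 16 [275.625 168.312] [274 166   4   6] [624.504 -82.791  90.   ] [617.941 -80.266 150.   ]
top yellow 39 [345.179 212.513] [342 207  10  12] [ 480.149 -301.79    90.   ] [ 479.077 -290.935  150.   ]
top yellow 9 [353.444 211.333] [352 208   3   8] [ 483.536 -328.196   90.   ] [ 482.335 -316.336  150.   ]
scene red 89 [265.899 205.045] [263 195   7  20] [605.809 -27.341  90.   ] [ 624.772 -101.262  150.   ]
scene green 25 [265.88 217.36] [263 214   7   8] [623.437 -89.026  90.   ] [ 641.272 -159.002  150.   ]
scene green 25 [265.8  224.32] [263 221   7   7] [ 632.671 -122.137   90.   ] [ 649.916 -189.995  150.   ]
scene yellow 82 [197.622 241.134] [191 233  14  15] [ 459.119 -262.401   90.   ] [ 487.464 -321.288  150.   ]
scene yellow 81 [193.086 271.432] [185 265  21  13] [ 495.503 -380.895   90.   ] [ 521.521 -432.204  150.   ]
```

```bash
cat >> h.py <<'E'
YAW=np.arctan2(0.255,0.967)
def frame(yaw=YAW):
    xl=np.array([np.cos(yaw),np.sin(yaw),0]);yl=np.array([-np.sin(yaw),np.cos(yaw),0])
    a=np.array([0,0,1])*np.cos(np.pi/6)-xl*.5
    return xl,yl,a
def Rg(yaw=YAW):
    xl,yl,a=frame(yaw); z=-a; x=yl; y=np.cross(z,x)
    return R.from_matrix(np.c_[x,y,z]).as_quat()
def down(yaw):
    y=np.array([np.cos(yaw),np.sin(yaw),0]);z=np.array([0,0,-1.]);return R.from_matrix(np.c_[np.cross(y,z),y,z]).as_quat()
E
python3 - <<'E'
from h import *
from station import env,viewer
F=np.array([615.3,-50.4,90])-0*1
xl,yl,a=frame(); F=F-17*a; print('face',F)
q=Rg(); P=F+214*a; print(P,q,env.ik(P,q))
env.reach(P,q)
for i,dy in enumerate((0,-60)):
    if dy: env.move_l(P+dy*yl)
    s=env.read_state();im=viewer.camera('wrist');cv2.imwrite(f'pics/w{i+1}.png',im)
    np.savez(f'w{i+1}.npz',T=toolT(s)); print(s['time_s'],s['tool_pos'],s['qpos'])
E
```

```text
face [623.519 -48.233  75.278]
[520.056 -75.516 260.607] [0.59  0.765 0.205 0.158] [-0.279  0.244  2.117  0.7    0.408 -1.134]
2.35 [520.325 -76.123 260.768] [-0.28   0.244  2.117  0.7    0.408 -1.134]
2.95 [ 534.937 -133.635  260.272] [-0.393  0.288  2.053  0.719  0.477 -1.243]
```

View pics/w1.png

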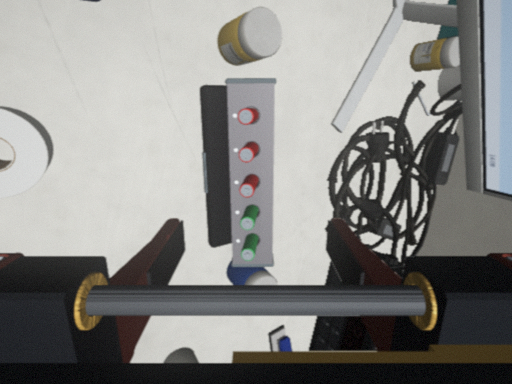

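View pics/w2.png

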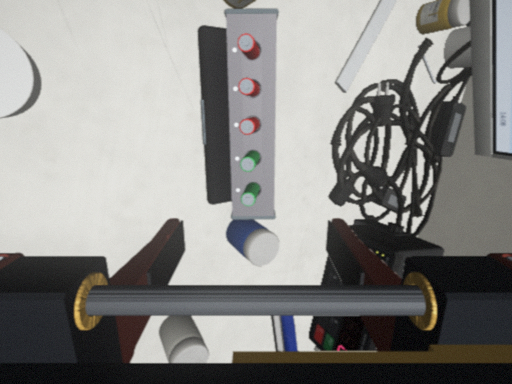

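Run:
```python
import cv2
a=cv2.imread('pics/w1.png')[95:265,215:290]; b=cv2.imread('pics/w2.png')[25:215,215:290]
import numpy as np
b=b[:170]
cv2.imwrite('pics/wz.png',cv2.resize(np.hstack([a,b]),None,fx=3.5,fy=3.5,interpolation=cv2.INTER_CUBIC))
```

```text
(no output)
```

View pics/wz.png

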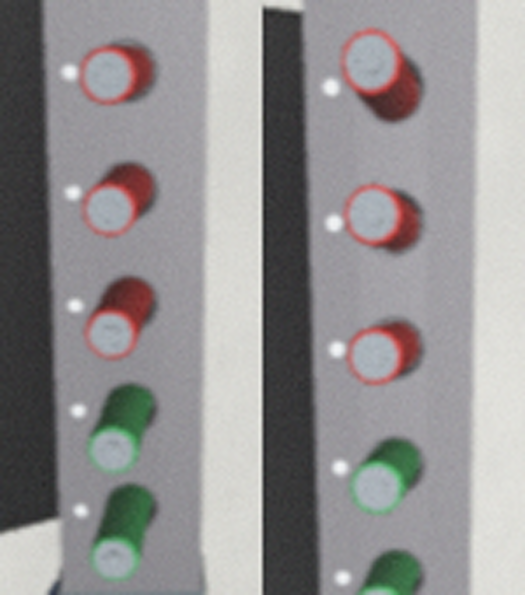

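```bash
cat >> h.py <<'E'
def discs(im):
    out=[]
    h=cv2.cvtColor(im,cv2.COLOR_BGR2HSV);H,S,V=cv2.split(h)
    for c,m in (('red',(((H<10)|(H>170))&(S>75))),('green',(H>45)&(H<85)&(S>75))):
        m=m.astype(np.uint8)*255
        cs,hi=cv2.findContours(m,cv2.RETR_CCOMP,cv2.CHAIN_APPROX_NONE)
        for i,k in enumerate(cs):
            if hi[0][i][3]>=0 and cv2.contourArea(k)>60:
                (e,ax,an)=cv2.fitEllipse(k); out.append((c,np.array(e),ax))
    return sorted(out,key=lambda t:t[1][1])
E
python3 - <<'E'
from h import *
from station import viewer
p=viewer.camera_params('wrist');D=[];Ts=[]
for i in (1,2):
    T=np.load(f'w{i}.npz')['T']@p['tool_from_camera'];Ts.append(T)
    d=discs(load(f'w{i}'));D.append(d)
    for c,e,ax in d: print(i,c,e,ax,onz(p,T,e,104.4))
P=[]
if len(D[0])==len(D[1])==5:
    for u,v in zip(*D):
        X,g=tri(*ray(p,Ts[0],u[1]),*ray(p,Ts[1],v[1]));P.append(X);print(u[0],X,g)
# bottom-of-cell dir: spacing
P=[onz(p,Ts[0],d[1],104.4) for d in D[0]];P=np.array(P);print(np.diff(P,axis=0),np.linalg.norm(np.diff(P,axis=0),axis=1))
E
```

```text
2 red [245.888  85.797] (14.594213485717773, 15.660858154296875) [589.409 -22.831 104.4  ]Traceback (most recent call last):
  File "<stdin>", line 13, in <module>
    return sqrt(add.reduce(s, axis=axis, keepdims=keepdims))
                ~~~~~~~~~~^^^^^^^^^^^^^^^^^^^^^^^^^^^^^^^^^
numpy.exceptions.AxisError: axis 1 is out of bounds for array of dimension 1
```

```bash
cat >> h.py <<'E'
def discs(im,amin=90,amax=600):
    h=cv2.cvtColor(cv2.GaussianBlur(im,(3,3),0),cv2.COLOR_BGR2HSV);H,S,V=cv2.split(h)
    out=[]
    for c,m in (('red',(((H<10)|(H>170))&(S>75))),('green',(H>45)&(H<85)&(S>75))):
        m=m.astype(np.uint8)*255
        m=cv2.morphologyEx(m,cv2.MORPH_CLOSE,cv2.getStructuringElement(cv2.MORPH_ELLIPSE,(5,5)))
        cs,hi=cv2.findContours(m,cv2.RETR_CCOMP,cv2.CHAIN_APPROX_NONE)
        for i,k in enumerate(cs):
            A=cv2.contourArea(k)
            if hi[0][i][3]>=0 and amin<A<amax:
                (e,ax,an)=cv2.fitEllipse(k); out.append((c,np.array(e),ax))
    return sorted(out,key=lambda t:t[1][1])
E
python3 - <<'E'
from h import *
from station import viewer
p=viewer.camera_params('wrist');D=[];Ts=[]
for i in (1,2):
    T=np.load(f'w{i}.npz')['T']@p['tool_from_camera'];Ts.append(T)
    d=discs(load(f'w{i}'));D.append(d)
    for c,e,ax in d: print(i,c,e,ax,onz(p,T,e,104.4))
if len(D[0])==len(D[1])==5:
    for u,v in zip(*D):
        X,g=tri(*ray(p,Ts[0],u[1]),*ray(p,Ts[1],v[1]));print(u[0],X,g)
P=[onz(p,Ts[0],d[1],104.4) for d in D[0]];P=np.array(P);print(np.diff(P,axis=0))
E
```

```text
[]
```

Run:
```python
from h import *
im=load('w1');h=cv2.cvtColor(im,cv2.COLOR_BGR2HSV)
for y in (116,189,246):
    print(y,[tuple(map(int,h[y,x])) for x in range(232,264,2)])
```

```text
116 [(113, 6, 177), (102, 5, 234), (135, 5, 212), (178, 78, 174), (115, 16, 177), (99, 20, 168), (112, 16, 180), (104, 21, 182), (104, 18, 180), (109, 16, 176), (179, 96, 192), (0, 158, 139), (179, 153, 122), (0, 70, 117), (120, 5, 142), (132, 8, 164)]
189 [(120, 7, 149), (120, 7, 150), (128, 7, 150), (167, 25, 143), (178, 69, 174), (102, 21, 179), (106, 19, 175), (106, 19, 171), (106, 17, 168), (102, 21, 178), (178, 71, 187), (0, 130, 141), (150, 7, 142), (135, 7, 153), (133, 12, 151), (145, 10, 157)]
246 [(120, 2, 167), (130, 5, 143), (132, 9, 145), (120, 4, 142), (135, 10, 146), (99, 14, 124), (66, 74, 69), (60, 93, 71), (69, 101, 81), (67, 111, 92), (67, 121, 105), (67, 129, 109), (71, 52, 117), (138, 9, 142), (126, 9, 145), (113, 7, 146)]
```

```bash
sed -i 's/cv2.GaussianBlur(im,(3,3),0)/im/; s/(S>75)/(S>33)/g; s/amin=90/amin=60/; s/(5,5)))$/(3,3)))/; s/(H>45)&(H<85)/(H>40)\&(H<90)/' h.py
cat > m1.py <<'E'
from h import *
from station import viewer
p=viewer.camera_params('wrist');D=[];Ts=[]
for i in (1,2):
    T=np.load(f'w{i}.npz')['T']@p['tool_from_camera'];Ts.append(T)
    d=[t for t in discs(load(f'w{i}')) if 225<t[1][0]<275];D.append(d)
    for c,e,ax in d: print(i,c,e,ax,onz(p,T,e,104.4))
if len(D[0])==len(D[1])==5:
    for u,v in zip(*D):
        X,g=tri(*ray(p,Ts[0],u[1]),*ray(p,Ts[1],v[1]));print(u[0],X,g)
P=[onz(p,Ts[0],d[1],104.4) for d in D[0]];P=np.array(P);print(np.diff(P,axis=0))
E
python3 m1.py
```

```text
1 red [245.173 116.191] (13.049140930175781, 13.935857772827148) [580.702  10.244 104.4  ]
1 red [245.568 154.568] (12.840322494506836, 13.161890029907227) [589.35  -22.267 104.4  ]
1 red [246.06  190.128] (11.771060943603516, 12.616862297058105) [598.099 -54.638 104.4  ]
1 green [246.598 223.431] (10.880810737609863, 11.718865394592285) [606.977 -87.161 104.4  ]
1 green [247.022 254.556] (10.466675758361816, 10.999436378479004) [ 615.77  -119.711  104.4  ]
2 red [245.173  42.137] (14.041738510131836, 15.882002830505371) [580.546   9.466 104.4  ]
2 red [245.768  85.896] (13.672294616699219, 14.332259178161621) [589.318 -22.94  104.4  ]
2 red [246.454 126.519] (13.149641036987305, 13.351578712463379) [598.25  -55.426 104.4  ]
2 green [246.935 163.912] (11.943889617919922, 12.432833671569824) [606.958 -87.687 104.4  ]
2 green [247.389 199.099] (11.341583251953125, 12.2454833984375) [ 615.765 -120.308  104.4  ]
red [581.961  10.477 101.684] 0.305078677863252
red [590.667 -22.39  101.89 ] 0.17413405994156306
red [599.956 -55.216 101.276] 0.04092127770473123
green [608.207 -87.831 102.364] 0.1299253069247201
green [ 617.297 -120.82   102.039] 0.13366003985005923
[[  8.648 -32.512   0.   ]
 [  8.749 -32.371   0.   ]
 [  8.878 -32.523   0.   ]
 [  8.793 -32.55    0.   ]]
```

Run:
```python
from h import *
from station import env,viewer
q=down(np.radians(-32)); P=np.array([485,-308,340.]);print(env.ik(P,q))
env.reach(P,q)
for i,d in enumerate(((0,0,0),(25,35,0))):
    if i: env.move_l(P+d)
    s=env.read_state();im=viewer.camera('wrist');cv2.imwrite(f'pics/b{i+1}.png',im)
    np.savez(f'b{i+1}.npz',T=toolT(s)); print(s['time_s'],s['tool_pos'],s['qpos'])
    c=[cv2.imread('pics/b%d.png'%(k+1)) for k in range(i+1)]
```

```text
[-0.587  0.308  1.71  -0.     1.124 -0.028]
4.1167 [ 484.907 -306.941  339.479] [-0.585  0.308  1.711  0.001  1.123 -0.029]
4.6 [ 510.026 -272.386  339.719] [-0.511  0.314  1.702 -0.     1.127  0.045]
```

View pics/b1.png

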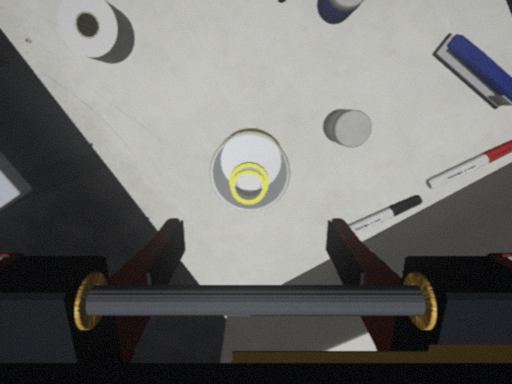

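View pics/b2.png

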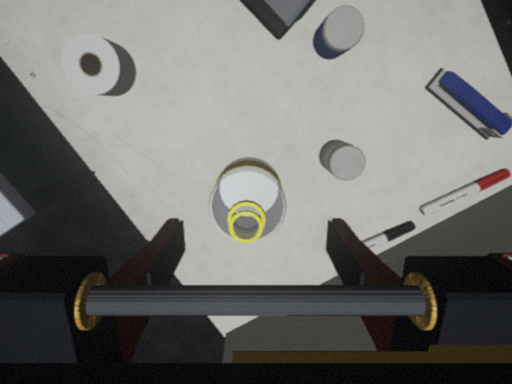

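Run:
```python
from h import *
a=load('b1')[150:220,215:285];b=load('b2')[185:255,210:280]
cv2.imwrite('pics/bz.png',cv2.resize(np.hstack([a,b]),None,fx=5.5,fy=5.5,interpolation=cv2.INTER_CUBIC))
for i in (1,2):
    im=load(f'b{i}');h=cv2.cvtColor(im,cv2.COLOR_BGR2HSV)
    m=((h[...,0]>24)&(h[...,0]<34)&(h[...,1]>110)&(h[...,2]>120)).astype(np.uint8)*255
    m[:160]=0;m[260:]=0
    cs,hi=cv2.findContours(m,cv2.RETR_CCOMP,cv2.CHAIN_APPROX_NONE)
    for k,hh in zip(cs,hi[0]):
        if len(k)>12: print(i,hh[3]>=0,cv2.contourArea(k),cv2.boundingRect(k),cv2.fitEllipse(k))
```

```text
1 False 1187.0 (230, 163, 38, 41) ((248.563720703125, 182.9415283203125), (37.248207092285156, 40.636085510253906), 3.9526216983795166)
1 True 678.0 (233, 172, 31, 30) ((248.07260131835938, 186.59951782226562), (28.805063247680664, 30.090171813964844), 92.5942611694336)
1 True 128.5 (235, 165, 30, 14) ((249.78933715820312, 173.82199096679688), (15.271441459655762, 25.61246681213379), 97.62831115722656)
2 False 1159.0 (228, 201, 37, 42) ((245.86483764648438, 221.28759765625), (36.44741439819336, 40.610939025878906), 4.088376045227051)
2 True 570.0 (231, 213, 29, 28) ((245.39541625976562, 226.70077514648438), (26.526369094848633, 27.505695343017578), 94.59832763671875)
2 True 185.5 (232, 204, 30, 15) ((246.74781799316406, 211.34365844726562), (13.798409461975098, 27.58331298828125), 96.14152526855469)
```

View pics/bz.png

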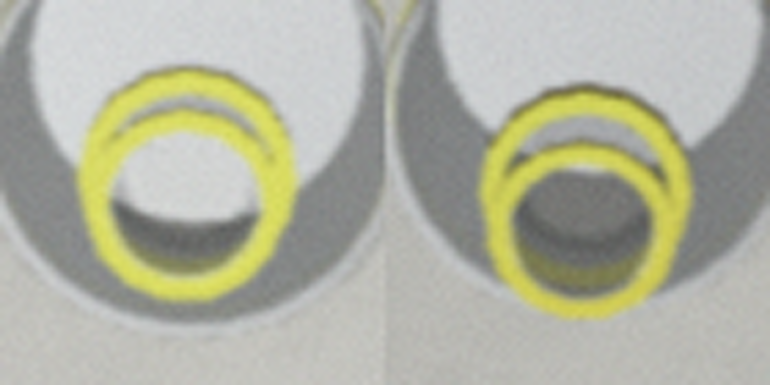

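Run:
```python
from h import *
from station import viewer
p=viewer.camera_params('wrist');T=[np.load(f'b{i}.npz')['T']@p['tool_from_camera'] for i in (1,2)]
e=[(248.07,186.6),(245.4,226.7)]
for t,u in zip(T,e): print(onz(p,t,u,150))
print(tri(*ray(p,T[0],e[0]),*ray(p,T[1],e[1])))
for n in ('top','scene'):
    q=viewer.camera_params(n);print(n,proj(q,q['pose'],[485,-308,150]))
```

```text
[ 479.142 -302.732  150.   ]
[ 479.047 -303.123  150.   ]
(array([ 479.599, -302.252,  152.353]), np.float64(0.15130333205316426))
top [350.7 210.5]
scene [198.648 237.92 ]
```

```bash
cat >> h.py <<'E'
YAW=np.radians(15.1)
TOPS=np.array([[581.2,9.9,103.2],[589.8,-22.5,103.2],[598.7,-55.1,103.2]])
MOUTH=np.array([479.1,-302.9,150.])
def snap(name,cam='wrist'):
    from station import env,viewer
    s=env.read_state();im=viewer.camera(cam);cv2.imwrite(f'pics/{name}.png',im);np.savez(f'{name}.npz',T=toolT(s));return s
E
cat > pick.py <<'E'
import sys
from h import *
from station import env,set_gripper
k=int(sys.argv[1]); xl,yl,a=frame(YAW); q=Rg(YAW); t=TOPS[k]
set_gripper(40)
env.reach(t+125*a,q)
env.move_l(t+75*a,rate=150); f0=env.read_state()['force']
r=env.move_l(t+51*a,rate=60,f_stop=8); print('touch',r)
if r: sys.exit()
env.hold(.2); s=env.read_state(); print('at',s['tool_pos']-(t+51*a),s['force']-f0)
snap(f'g{k}')
set_gripper(5); s=env.read_state(); print('closed',s['width'],s['force']-f0,s['wrist_torque'],s['time_s'])
E
python3 - <<'E'
from h import *
from station import env
xl,yl,a=frame(YAW)
for t in TOPS: print(env.ik(t+125*a,Rg(YAW)),env.ik(t+51*a,Rg(YAW)))
E
python3 pick.py 0
```

```text
[-0.117  0.331  2.168  0.9    0.239 -1.22 ] [-0.086  0.504  2.116  1.433  0.174 -1.737]
[-0.191  0.345  2.142  0.911  0.281 -1.291] [-0.155  0.514  2.091  1.331  0.211 -1.694]
[-0.26   0.362  2.111  0.904  0.324 -1.341] [-0.221  0.526  2.061  1.242  0.248 -1.659]
touch False
at [ 0.019 -0.117  0.533] [ 0.398  0.517 -0.058]
closed 14.076783014736579 [6.745 2.713 3.087] [ 0.482 -1.29   0.059] 8.5167
```

View pics/g0.png

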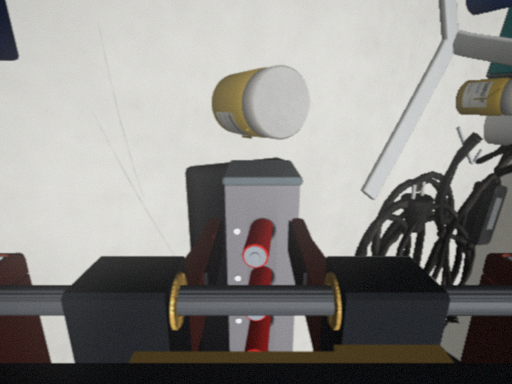

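Run:
```python
from h import *
from station import env,viewer
p=viewer.camera_params('wrist')
for z in (50,61,80): print(z,proj(p,p['tool_from_camera'],[0,0,z]))
xl,yl,a=frame(YAW)
s=env.read_state();P=s['tool_pos']
env.move_l(P+60*a,rate=100)
s=snap('l0');print(s['width'],s['force'],s['time_s'])
```

```text
50 [254.906 260.242]
61 [254.919 250.019]
80 [254.938 235.233]
13.542605862308886 [ 0.719 -0.298 -0.266] 9.2667
```

View pics/l0.png

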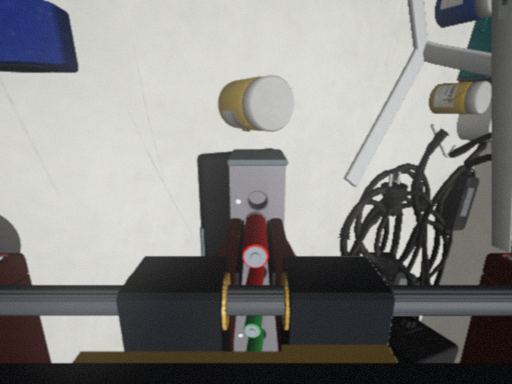

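```bash
cat > over.py <<'E'
import sys
from h import *
from station import env,viewer
k=sys.argv[1]
q=down(np.radians(-32))
env.reach(MOUTH+[0,0,175],q)
env.move_l(MOUTH+[0,0,125],rate=100);env.hold(.3)
s=snap('o'+k);print(s['time_s'],s['tool_pos'],s['width'],s['force'])
E
python3 over.py 0
python3 - <<'E'
from h import *
a=load('o0')[150:330,165:345];cv2.imwrite('pics/o0z.png',cv2.resize(a,None,fx=3.3,fy=3.3,interpolation=cv2.INTER_CUBIC))
E
```

```text
11.5417 [ 479.292 -303.038  275.571] 13.827141033532452 [-0.472 -0.148 -0.141]
```

View pics/o0z.png

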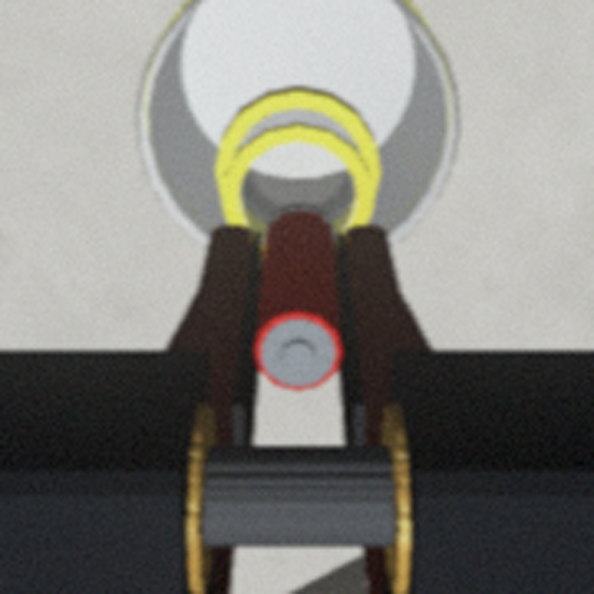

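Run:
```python
from h import *
from station import viewer
p=viewer.camera_params('wrist');C=p['tool_from_camera']
for x in (-2,0,2):
  for t in (51,52.5,54,55):
    print(x,t,'topc',proj(p,C,[x,0,t])[1],'top near/far',proj(p,C,[x+7.25,0,t])[1],proj(p,C,[x-7.25,0,t])[1],'botnear',proj(p,C,[x+7.25,0,t+50])[1])
im=load('o0');h=cv2.cvtColor(im,cv2.COLOR_BGR2HSV)
for v in range(206,280,2): print(v,tuple(map(int,h[v,255])),end=' ')
```

```text
-2 51 topc 262.17926467921586 top near/far 249.6474299481909 274.3782583639477 botnear 214.5039029452569
-2 52.5 topc 260.69469775132086 top near/far 248.26385240000434 272.7984894370701 botnear 213.7140803851802
-2 54 topc 259.23816059571993 top near/far 246.90674742195608 271.24815905044056 botnear 212.93571594736102
-2 55 topc 258.2823183551849 top near/far 246.0163449378943 270.2305563578308 botnear 212.42304940826216
0 51 topc 258.7560243276233 top near/far 246.12997295388573 271.0454992810552 botnear 211.75180545120062
0 52.5 topc 257.2987231406765 top near/far 244.77532214477412 269.49143529444484 botnear 210.97991520652886
0 54 topc 255.8690375203176 top near/far 243.4466864692269 267.9664353329252 botnear 210.2192543654
0 55 topc 254.93087055137815 top near/far 242.57501448206628 266.96551523444685 botnear 209.71826526871217
2 51 topc 255.3071748688974 top near/far 242.58584032083195 267.68814151653794 botnear 208.9839865893482
2 52.5 topc 253.87758731057318 top near/far 241.26059308823213 266.1602034394131 botnear 208.23024586697264
2 54 topc 252.4751895548859 top near/far 239.96089095900328 264.66094425840174 botnear 207.48750137312598
2 55 topc 251.5549825162049 top near/far 239.1082521844749 263.67697460109304 botnear 206.9983291366028
206 (30, 6, 127) 208 (20, 6, 127) 210 (30, 2, 127) 212 (20, 9, 85) 214 (3, 88, 87) 216 (6, 122, 73) 218 (5, 108, 78) 220 (3, 118, 78) 222 (4, 117, 72) 224 (4, 118, 69) 226 (2, 119, 75) 228 (3, 123, 77) 230 (5, 121, 76) 232 (6, 147, 73) 234 (5, 136, 75) 236 (3, 122, 73) 238 (2, 137, 67) 240 (2, 135, 72) 242 (2, 137, 69) 244 (1, 178, 136) 246 (179, 123, 182) 248 (106, 23, 166) 250 (102, 20, 162) 252 (104, 21, 132) 254 (104, 22, 148) 256 (99, 20, 162) 258 (106, 17, 164) 260 (104, 21, 158) 262 (106, 21, 156) 264 (108, 19, 163) 266 (175, 30, 159) 268 (4, 68, 192) 270 (34, 9, 195) 272 (20, 8, 196) 274 (25, 8, 198) 276 (23, 10, 199) 278 (20, 8, 198)
```

```bash
cat > drop.py <<'E'
import sys
from h import *
from station import env,viewer,set_gripper
k=sys.argv[1]
r=env.move_l(MOUTH+[0,0,85],rate=60,f_stop=5);s=env.read_state();print('touch',r,s['tool_pos'],s['force'],s['time_s'])
if r: sys.exit()
env.hold(.2);set_gripper(40);env.hold(.2)
env.move_l(MOUTH+[0,0,185],rate=150)
s=snap('d'+k);print(s['time_s'],s['force'])
E
python3 drop.py 0
```

```text
touch False [ 479.265 -303.014  235.082] [ 0.519  0.299 -0.439] 12.4083
14.2333 [-0.601  0.117  0.162]
```

View pics/d0.png

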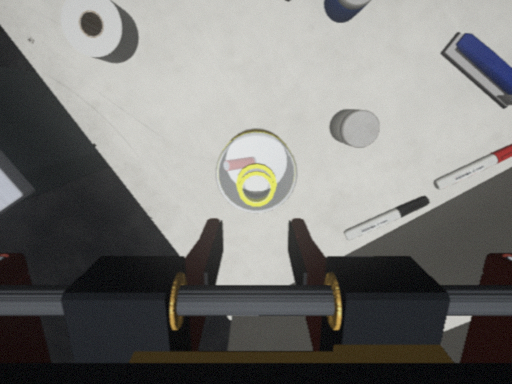

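The first red cell lies on the bottle floor at about (240,163). The mouth is at (256,187) and the bottle is upright. Next I take the second cell.

```bash
cat > lift.py <<'E'
import sys
from h import *
from station import env
xl,yl,a=frame(YAW);P=env.read_state()['tool_pos'];env.move_l(P+60*a,rate=100)
print(env.read_state()['width'])
E
python3 pick.py 1 && python3 lift.py && python3 over.py 1
python3 - <<'E'
from h import *
b=load('g1')[150:330,165:345];a=load('o1')[150:330,165:345];cv2.imwrite('pics/o1z.png',cv2.resize(np.hstack([b,a]),None,fx=2.2,fy=2.2,interpolation=cv2.INTER_CUBIC))
E
```

```text
touch False
at [-0.004 -0.086  0.513] [ 0.108 -0.611 -0.805]
closed 14.186606798219838 [7.59  3.404 2.481] [ 0.49  -1.176  0.09 ] 17.5
14.123491815976477
20.3917 [ 479.301 -303.026  275.567] 13.592146193812955 [-0.08   0.297 -0.419]
```

View pics/o1z.png

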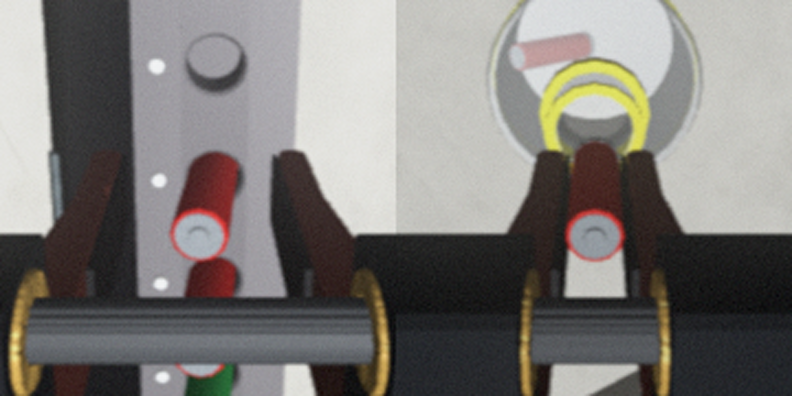

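The second cell is held straight. The mouth is centred under it, in the same place as before.

```bash
python3 drop.py 1
python3 - <<'E'
from h import *
a=load('d1')[110:230,200:320];cv2.imwrite('pics/d1z.png',cv2.resize(a,None,fx=4,fy=4,interpolation=cv2.INTER_CUBIC))
E
```

```text
touch False [ 479.251 -302.983  235.064] [-0.095  0.182 -0.512] 21.2583
23.0833 [ 0.049  0.742 -0.213]
```

View pics/d1z.png

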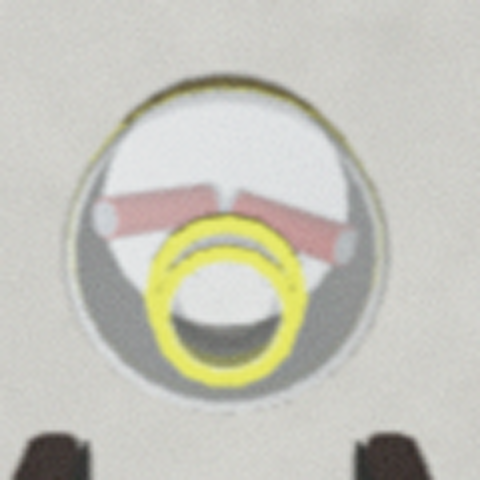

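Both cells lie on the bottle floor, at zoom positions (160,210) and (295,225), and the bottle is upright. Now the third cell.

```bash
python3 pick.py 2 && python3 lift.py && python3 over.py 2
python3 - <<'E'
from h import *
b=load('g2')[150:330,165:345];a=load('o2')[150:330,165:345];cv2.imwrite('pics/o2z.png',cv2.resize(np.hstack([b,a]),None,fx=2.2,fy=2.2,interpolation=cv2.INTER_CUBIC))
E
```

```text
touch False
at [-0.003 -0.089  0.515] [-0.227  0.059  0.17 ]
closed 14.352677670909843 [6.861 3.99  3.823] [ 0.478 -1.266  0.181] 26.3833
14.059224420648434
29.3083 [ 479.29  -303.002  275.587] 14.174894861319585 [-0.192 -0.72  -0.099]
```

View pics/o2z.png

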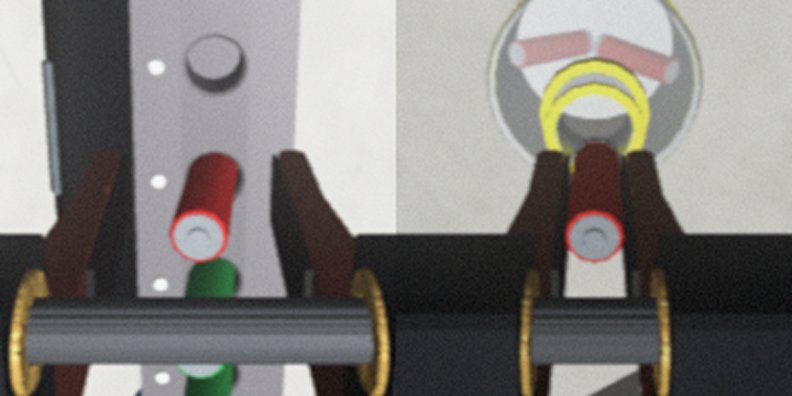

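The third cell is held straight, and the mouth (at about zoom (594,120)) is centred under it.

```bash
python3 drop.py 2
python3 - <<'E'
from h import *
from station import env,viewer
q=down(np.radians(-32))
env.hold(.5); env.move_l(MOUTH+[0,0,240],rate=150)
snap('f2'); env.move_joints([-1.233,.423,1.63,0,1.089,-.019])
snap('ftop','top');s=snap('fscene','scene');print(s['time_s'],s['force'])
a=load('d2')[110:230,200:320];c=load('fscene')[180:300,170:290]
cv2.imwrite('pics/fz.png',cv2.resize(np.hstack([a,c]),None,fx=3.3,fy=3.3,interpolation=cv2.INTER_CUBIC))
for n,f in (('top','ftop'),('scene','fscene')):
    A=load(n+'0');B=load(f);d=cv2.absdiff(A,B).max(2)
    m=(d>40).astype(np.uint8)*255
    print(n,[(int(x[0]),x[1].round(),x[2]) for x in blobs(m,6)])
p=viewer.camera_params('top');T=p['pose']
for f in ('top0','ftop'):
    m=mask(load(f),'green');m[:130]=0;m[240:]=0;m[:,:220]=0;m[:,380:]=0
    print(f,[onz(p,T,c,90) for a,c,b in blobs(m)])
    m=mask(load(f),'yellow');m[:200]=0;m[230:]=0;m[:,:330]=0;m[:,365:]=0
    mm=cv2.moments(m,True);print('yellow',mm['m10']/mm['m00'],mm['m01']/mm['m00'])
E
```

```text
touch False [ 479.25  -303.004  235.07 ] [-0.208 -0.187 -0.631] 30.175
32.0 [ 0.096  0.303 -0.6  ]
34.6333 [-0.424  0.754 -0.215]
top [(46, array([347., 211.]), array([344, 208,   8,   9], dtype=int32)), (15, array([338., 217.]), array([336, 214,   4,   7], dtype=int32))]
scene [(6, array([22., 80.]), array([20, 80,  6,  1], dtype=int32)), (6, array([ 29., 147.]), array([ 28, 145,   2,   5], dtype=int32)), (7, array([ 24., 153.]), array([ 24, 150,   1,   7], dtype=int32)), (9, array([ 27., 155.]), array([ 27, 151,   1,   9], dtype=int32)), (9, array([ 35., 155.]), array([ 34, 152,   2,   7], dtype=int32)), (97, array([265., 204.]), array([261, 194,   9,  21], dtype=int32)), (6, array([ 59., 218.]), array([ 58, 216,   3,   4], dtype=int32)), (30, array([ 56., 225.]), array([ 54, 221,   6,  11], dtype=int32)), (12, array([ 28., 239.]), array([ 26, 237,   4,   5], dtype=int32)), (21, array([ 46., 248.]), array([ 44, 243,   5,  10], dtype=int32)), (43, array([197., 264.]), array([194, 255,   8,  14], dtype=int32)), (19, array([200., 279.]), array([198, 278,   5,   4], dtype=int32))]
top0 [array([ 632.71 , -115.144,   90.   ]), array([624.504, -82.791,  90.   ])]
yellow 346.7291666666667 212.29166666666666
ftop [array([ 631.705, -115.126,   90.   ]), array([624.504, -82.791,  90.   ])]
yellow 346.7846153846154 211.56923076923076
```

View pics/fz.png

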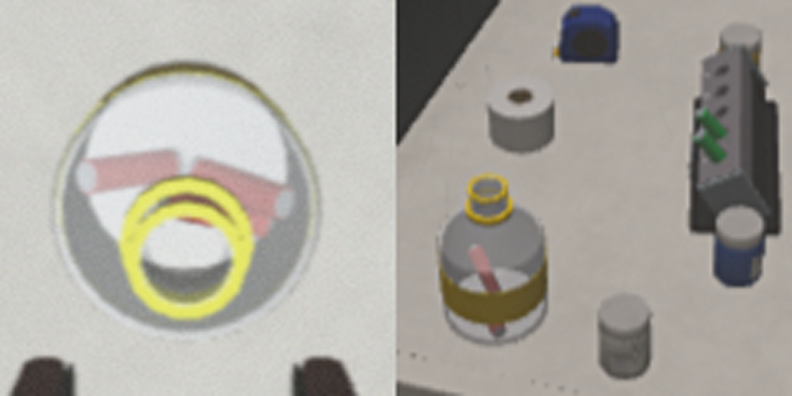

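View pics/ftop.png

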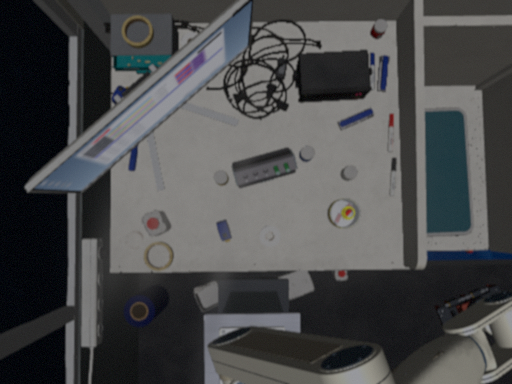

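Run:
```python
from h import *
a=load('f2');print(a.shape)
c=load('fscene')[225:285,165:225];t=load('ftop')[185:235,318:368]
z=lambda i,s:cv2.resize(i,(s,s),interpolation=cv2.INTER_CUBIC)
cv2.imwrite('pics/fz2.png',np.hstack([z(a[120:240,200:320],390),z(c,390)]))
cv2.imwrite('pics/fz3.png',z(t,400))
```

```text
(384, 512, 3)
```

View pics/fz2.png

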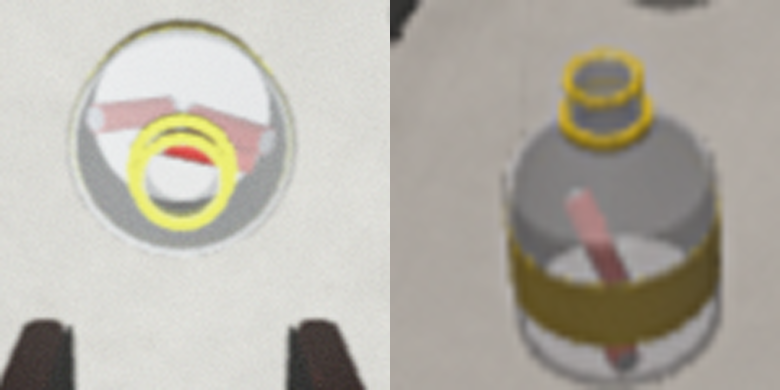

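View pics/fz3.png

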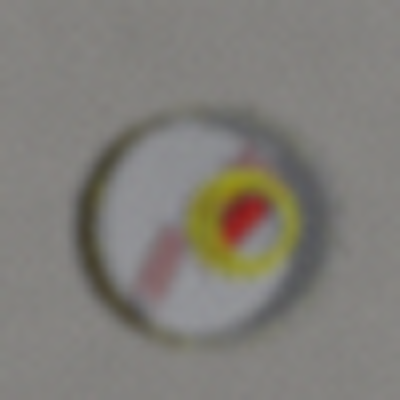

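Run:
```python
from h import *
from station import viewer
p=viewer.camera_params('wrist');T=np.load('f2.npz')['T']@p['tool_from_camera'];q=viewer.camera_params('scene')
for n,(u,v) in dict(c1a=(97,118),c1b=(185,108),c2a=(190,115),c2b=(268,140),c3a=(165,152),c3b=(248,166)).items():
    X=onz(p,T,(200+u/3.25,120+v/3.25),13);print(n,X,np.hypot(*(X-MOUTH)[:2]).round(1),(proj(q,q['pose'],X)-[165,225])*6.5+[390,0])
```

```text
c1a [ 444.075 -282.326   13.   ] 40.6 [564.971 244.824]
c1b [ 483.723 -301.183   13.   ] 4.9 [627.136 291.825]
c2a [ 483.988 -305.453   13.   ] 5.5 [624.138 298.339]
c2b [ 510.421 -336.738   13.   ] 46.1 [651.481 359.758]
c3a [ 463.546 -314.687   13.   ] 19.5 [575.715 301.983]
c3b [ 495.163 -342.854   13.   ] 43.1 [615.238 361.398]
```

All three cells lie flat on the bottle floor, with their middles within about 35 mm of its axis. The green cells, the bottle and the bystanders look unchanged between the first and last pictures.

```bash
python3 -c "
from station import workorder,env
print(workorder.sign_off(), env.read_state()['time_s'])"
```

```text
the job is handed in; nothing more can be done
the job is handed in; nothing more can be done
```

I took the three red cells out of the holder one at a time, dropped each through the bottle neck with the fingers just above the rim, moved the arm clear, and handed the job in. The clock read about 35 s of the 64 s allowed at the last check; no verdict was reported.

**Last checks:**
- **Red cells:** all three wells are empty. In the last wrist picture all three cells lie flat on the bottle floor, their middles about 20–35 mm from its axis. In the scene view the third is hidden behind the yellow band.
- **Bottle:** it is upright, and its rings moved less than 1 pixel (about 3 mm) in the top view.
- **Green cells:** they are within about 1 mm of where they started.
- **Bystanders:** comparing the first and last top pictures shows no change except inside the bottle. The scene pictures differ only at the emptied wells, the bottle and the arm.
- **Contact:** no insertion met any force.

**Disagreements:** measuring height from two views gave the cell tops about 2.5 mm low and the bottle rim about 2.3 mm high against the sizes given. That is roughly the stated calibration error, so I planned with the given rim height and a value between the two for the cell tops. Each time the gripper closed on a cell in its well there was a small side force of about 8 N.

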